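# Clamp the half-carved bird on the notched bench rail

## Task

Clamp the half-carved bird between the end stop and the blue carriage: lift and hold the carriage's red release bar, slide the carriage along the rail until its sprung pad pushes the bird's block gently up against the end stop and is itself pressed in about half-way (never crushed to the end of its stroke), then let go so that the bar drops fully into the nearest notch and holds it there. The toothed strip is delicate: do not force the carriage against it with the bar down. Leave the other things on the bench where they are.

Things in the scene. Friction and masses are not known exactly. Their poses are not given: they have to be found in the camera images.
- rail: Fixed bed, 440 mm long (its y), 115 mm wide (its x), 20 mm high: two pale planks with a steel toothed strip in the channel between. Origin: centre of its underside, on the bench. The carriage slides along its y. Across its +y end a dark wooden end stop (22 mm thick, 100 wide, 50 high) is screwed, its cork face anywhere 130 to 170 mm to +y of the origin (not measured: look or feel).
- strip (a point): Point on the rail above its origin, 18 mm above the bench, at the top of the toothed strip. Notches every 10 mm along y (5.5 mm wide, 6 mm deep, lands 4.5 mm) from 100 mm to -y to 50 mm to +y of here, their offset unknown: to be felt. A long parking slot at the -y end holds the bar's tooth at the start. The strip is fixed; over 25 N between tooth and strip damages it.
- carriage: Blue steel block, 74 mm (x) by 60 mm (y), top 66 mm above the bench. It slides along the rail's y with about 5 N of friction and stays where it is left; its axes are the rail's. Origin: in the middle of the block in x and y, at bench height. It carries the release bar in its middle and a sprung pad in front (+y).
- pad_free (a point): Point fixed to the carriage, 70 mm to +y of its origin, 41 mm above the bench: the middle of the face of the pale wooden pad (64 mm wide, 34 high, on two rods) when nothing presses it. The pad gives way towards the carriage by up to 30 mm: 2 N at first touch, 0.3 N more per mm (half-way 6.5 N, end 11 N). Its own position is not measured. Over 13 N on the bird's block crushes it.
- release_bar (a joint): Height of the release bar, m: 0 = fully down (tooth in parking slot or notch), 0.006 = tooth resting on a land, 0.014 = lifted to its stop. Spring and weight pull it down with about 5 N at 0, 8 N at 0.014. The tooth, 3.5 mm wide along y, clears the strip above 0.006. Let go over a land it rests there, not caught, and mostly stays until the carriage is nudged along; over a notch it falls in.
- handle (a point): Centre of the red cross handle on top of the release bar: 60 mm along the carriage's x, 14 mm along y, 16 mm high; 105 mm above the bench when the bar is down, with 31 mm free between its underside and the carriage's top, but for a steel stem 14 mm (x) by 8 mm (y) under its middle. Pinch it from above across its 14 mm.
- blank: Half-carved bird: pale wooden block 56 mm (x) by 80 mm (y) by 34 mm high with a bird emerging from it (total height 75 mm), about 0.22 kg, lying loose on the rail's bed, 15 to 45 mm short of the end stop. Origin: centre of its underside, on the bed (20 mm above the bench); its y lies nearly along the rail's y.
- mallet: Bystander: dark wooden carver's mallet standing on its round head, 80 mm wide, 190 mm high. Origin: centre of its underside.
- wax_tin: Bystander: round brass-coloured tin, 80 mm wide, 45 mm high. Origin: centre of its underside.
- gouge: Bystander: gouge lying on the bench, 250 mm long along its x, 24 mm wide, 22 mm high, blade towards its +x. Origin: on its underside, near the ferrule.
Mind the look-alikes: they are no part of the job. What is shaped like the blank but green is not meant.

How it is judged:
By the outcome, as a careful person would: the job done as asked, in the order asked, and still so for the second after the job is handed in, with the robot touching nothing.
It also fails if it takes over 59 s, if anything falls off the work surface, if the arm or the gripper's body presses on something with over 40 N, if the wrist force passes 120 N, or if a joint passes its speed limit or range.

## Robot

A 6-joint arm with a two-finger parallel gripper is mounted at the origin on the work surface. World frame = base frame: x ahead of the robot, y to its left, z up, the work surface at z = 0. Lengths are in mm, angles in rad, forces in N, time in s.
With the tool pointing down it reaches from about 325 to 875 mm from the base axis. Payload 4.4 kg.
Tool frame: the origin (TCP) lies on the centre line of the jaws, within the pads' length; the fingertips stand ahead of it and the grasp point (between the pads) lies 6 mm ahead of it (ctrl.tcp_to_tips is the z of the fingertips in the tool frame, in mm); z points along the fingers, y is the line along which they close (so a half turn about z gives the same grasp; the last joint's range is limited). The gripper opens to 85 mm and grips with 20 to 120 N. Pads are 22 mm wide; open, the fingers measure 114 mm over their backs; the gripper's body (76 mm by 85 mm) begins 54 mm behind the grasp point. The pads swing forward as they close: fully open they stand 13 mm farther back than shut.
Start: joints at [1.161, 0.207, 1.542, -0, 1.393, -0.15], TCP at [147.72, 555.703, 256.282] pointing down, gripper open.
Joint ranges: [-2.73, 2.73], [-0.86, 2.22], [0.23, 2.46], [-1.11, 4.25], [0.08, 2.63], [-2.82, 2.82]. Speed limits (rad/s): [2.79, 2.79, 3.14, 3.14, 3.14, 3.14].

## Interface

Orientations are given as a 3x3 rotation matrix whose columns are the frame's x, y, z axes.
In Python, from plant import ctrl, sensors, optics gives the robot as it stands. Calls block until the motion is done:
- ctrl.move_ptp(position, orientation): joint-space move of the TCP to a pose.
- ctrl.move_l(position, rot=None, vel=150, threshold=None): straight line of the TCP; rot=None keeps the orientation; vel is the mean speed in mm/s. With threshold (N) it stops when the force on the tool has changed by that much, and returns True; else False.
- ctrl.set_joints(angles): joint-space move.
- ctrl.gripper_to(opening, force=None): finger opening in mm; force is the grip in N (None keeps the last); returns when the fingers have stopped.
- ctrl.hold(seconds).
- ctrl.solve_ik(position, orientation): joint angles nearest the present ones, or None.
- sensors.read_state(): the state.
- optics.grab_frame(name): name is "side" or "top"; returns (picture, depth): 420x560x3 uint8, red, green, blue; 420x560 float32, mm along the optical axis (not along the pixel's ray), 0 where there is no reading.
- optics.camera_params(name): a dict with "mtx" (3x3 intrinsics, pixels), "R" (3x3) and "t" (3): a world point X has camera coordinates R X + t. Camera axes: x right, y down, z forward; pixel columns grow to the right and rows downward; lengths in mm; the calibration is good to about 2 mm. A picture is of the moment at which its call begins. camera_params takes no time and is no camera call.
A pose or a line that the arm cannot do raises ctrl.MotionError and nothing moves.
- ctrl.finish_job(): hands the job in; it is judged then, once.
The state is a dict: "t": time; "q": joint angles; "qvel": joint speeds; "tau": joint torques, N m; "eef_pos": TCP position; "eef_rot": TCP orientation; "force": force on the tool from outside, world axes, zero at the start; "wrist_torque": the same for the moment, N m; "grip_width": finger opening in mm; "grasp_force": force on a finger pad.
Only numpy, scipy, OpenCV 4.12 (cv2) and the standard library are available. Lean on these libraries where they do the work, as an engineer would, in place of code of your own. Each camera call takes 0.05 s, during which the arm holds its last target. There are 200 camera calls.

## Working session

There is one attempt and no reset: what is moved stays moved. The work goes in short steps, each a Python script; the robot and the scene stay as the last script left them, time stands still between calls to the robot, and variables do not carry over. Pictures are saved under pics/ and viewed, at most 10 in all, crops included, and the job is handed in when it is done.

```bash
mkdir -p pics; ls
python3 - <<'E'
from plant import ctrl,sensors,optics
import cv2,numpy as np
for n in("top","side"):
    p,d=optics.grab_frame(n);np.savez(f"pics/{n}0.npz",p=p,d=d)
    cv2.imwrite(f"pics/{n}0.png",p[:,:,::-1])
    print(n,optics.camera_params(n))
s=sensors.read_state();print(s['t'],s['eef_rot'],s['force'],ctrl.tcp_to_tips)
E
```

```text
pics
top {'mtx': array([[515.97523286,   0.        , 278.80600598],
       [  0.        , 515.97523286, 205.83930504],
       [  0.        ,   0.        ,   1.        ]]), 'R': array([[-0.00847198, -0.99993291, -0.0078992 ],
       [-0.99850802,  0.00888553, -0.0538775 ],
       [ 0.05394407,  0.00743097, -0.99851631]]), 't': array([   3.24033997,  582.18656057, 1518.22172479])}
side {'mtx': array([[385.71948383,   0.        , 286.19998676],
       [  0.        , 385.71948383, 212.52982837],
       [  0.        ,   0.        ,   1.        ]]), 'R': array([[ 0.8883553 , -0.4591416 ,  0.00372057],
       [-0.22584428, -0.44399391, -0.86710079],
       [ 0.39977395,  0.76945331, -0.49811885]]), 't': array([-523.83213213,  218.45531044,  930.33624933])}
0.1 [[-9.66445577e-01  2.56870157e-01 -8.18224545e-04]
 [ 2.56871296e-01  9.66443657e-01 -1.94816306e-03]
 [ 2.90342971e-04 -2.09297197e-03 -9.99997768e-01]] [-0.34395764 -1.38672135  0.94669331] 25.0
```

View pics/top0.png

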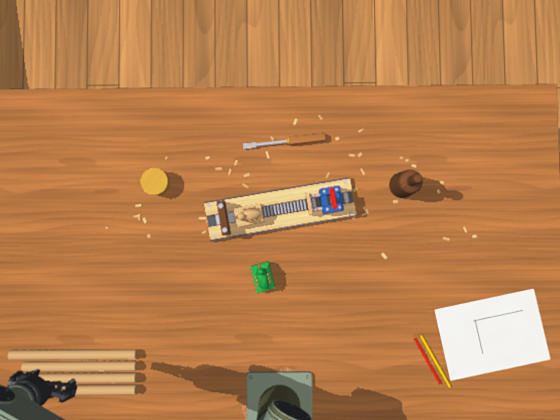

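View pics/side0.png

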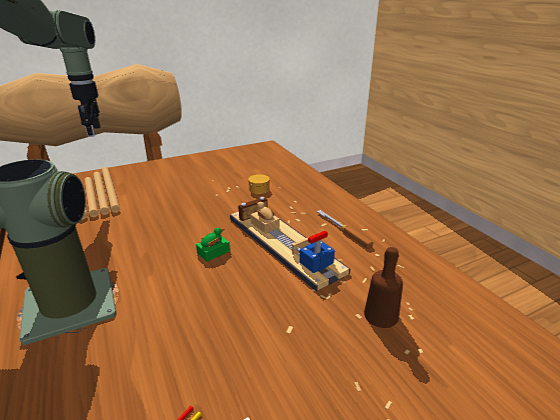

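The top view shows the rail from (207,220) to (355,198), with the end stop at (223,217) and the blue carriage with its red bar at (332,200). There are two bird-shaped candidates: a pale one on the rail at (247,213), and a green one on the bench at (263,278). The pale one fits because it's wooden and lies on the bed. I'll confirm it in a crop and measure.

```bash
cat > h.py <<'E'
from plant import ctrl,sensors,optics
import cv2,numpy as np
def rays(n,uv,z):
    c=optics.camera_params(n);uv=np.atleast_2d(uv).astype(float)
    d=np.c_[uv,np.ones(len(uv))]@np.linalg.inv(c['mtx']).T@c['R'];o=-c['R'].T@c['t']
    return o+d*((z-o[2])/d[:,2])[:,None]
def cloud(n,d):
    c=optics.camera_params(n);v,u=np.mgrid[:d.shape[0],:d.shape[1]]
    p=np.stack([u,v,np.ones_like(u)],-1)@np.linalg.inv(c['mtx']).T*d[...,None]
    return (p-c['t'])@c['R']
def red(p):
    h=cv2.cvtColor(p,cv2.COLOR_RGB2HSV);return ((h[...,0]<6)|(h[...,0]>174))&(h[...,1]>190)&(h[...,2]>90)
def blue(p):
    h=cv2.cvtColor(p,cv2.COLOR_RGB2HSV);return (h[...,0]>100)&(h[...,0]<130)&(h[...,1]>120)&(h[...,2]>60)
E
python3 - <<'E'
from h import *
f=np.load("pics/top0.npz");p,d=f['p'],f['d'];C=cloud("top",d)
roi=np.zeros(d.shape,bool);roi[170:250,195:365]=1
cv2.imwrite("pics/crop.png",cv2.resize(p[170:250,195:365,::-1],None,fx=4.6,fy=4.6,interpolation=cv2.INTER_CUBIC))
z=C[...,2]
m=roi&(z>10)&(d>0)
xy=C[m][:,:2].astype(np.float32)
r=cv2.minAreaRect(xy);print("rail",r,cv2.boxPoints(r))
R=roi&red(p);print("red",R.sum(),np.median(C[R],0),cv2.minAreaRect(C[R&(z>95)][:,:2].astype(np.float32)))
B=roi&blue(p)&(z>60)&(z<72);print("blue",cv2.minAreaRect(C[B][:,:2].astype(np.float32)))
c=np.array(r[0]);bp=cv2.boxPoints(r);e=[bp[1]-bp[0],bp[2]-bp[1]];e=max(e,key=np.linalg.norm);e/=np.linalg.norm(e);e*=np.sign(e[1])
ex=np.array([e[1],-e[0]]);print("yaxis",e,"yaw",np.arctan2(-e[0],e[1]))
L=(C[...,:2]-c)@np.stack([ex,e],1)
# height profile along rail on several lateral strips
for lo,hi in((-40,-20),(-12,12),(20,40)):
    print(lo,hi,[(int(y),int(np.median(z[m&(abs(L[...,1]-y)<2.5)&(L[...,0]>lo)&(L[...,0]<hi)]))) for y in range(-215,216,5) if (m&(abs(L[...,1]-y)<2.5)&(L[...,0]>lo)&(L[...,0]<hi)).any()])
E
```

```text
rail ((569.185302734375, 5.4108428955078125), (221.98944091796875, 483.0352478027344), 1.5126261711120605) [[ 451.85382  243.91437]
 [ 464.60468 -238.95258]
 [ 686.5168  -233.09268]
 [ 673.7659   249.77426]]
red 87 [ 597.6540353  -153.56379076  111.79384907] ((597.7989501953125, -153.3285369873047), (56.28715896606445, 12.375702857971191), 9.482242584228516)
blue ((597.4368896484375, -153.48178100585938), (70.59400177001953, 60.068153381347656), 8.262362480163574)
yaxis [-0.02639736  0.99965155] yaw 0.026400425
-40 -20 [(-215, 19), (-210, 19), (-205, 19), (-200, 19), (-195, 20), (-190, 17), (-185, 19), (-180, 18), (-175, 19), (-170, 18), (-165, 19), (-160, 20), (-155, 20), (-150, 18), (-145, 18), (-140, 18), (-135, 19), (-130, 19), (-125, 18), (-120, 20), (-115, 18), (-110, 19), (-105, 19), (-100, 18), (-95, 19), (-90, 20), (-85, 16), (-80, 20), (-75, 18), (-70, 21), (-65, 18), (-60, 17), (-55, 18), (-50, 18), (-45, 20), (-40, 19), (-35, 20), (-30, 18), (-25, 22), (-20, 21), (-15, 21), (-10, 21), (-5, 19), (0, 18), (5, 19), (10, 23), (15, 19), (20, 19), (25, 19), (30, 21), (35, 21), 
[... 1565 characters left out ...]
, 21), (-105, 18), (-100, 48), (-95, 58), (-90, 55), (-85, 19), (-80, 18), (-75, 18), (-70, 17), (-65, 19), (-60, 20), (-55, 19), (-50, 19), (-45, 16), (-40, 19), (-35, 19), (-30, 21), (-25, 19), (-20, 18), (-15, 17), (-10, 19), (-5, 19), (0, 22), (5, 21), (10, 19), (15, 19), (20, 20), (25, 20), (30, 21), (35, 20), (40, 21), (45, 21), (50, 23), (55, 20), (60, 19), (65, 17), (70, 20), (75, 22), (80, 18), (85, 19), (90, 21), (95, 19), (100, 19), (105, 20), (110, 17), (115, 19), (120, 22), (125, 19), (130, 19), (135, 21), (140, 22), (145, 20), (150, 26), (155, 69), (160, 70), (165, 69), (170, 69), (175, 21), (180, 19), (185, 17), (190, 17), (195, 20), (200, 19), (205, 20), (210, 20), (215, 18)]
```

View pics/crop.png

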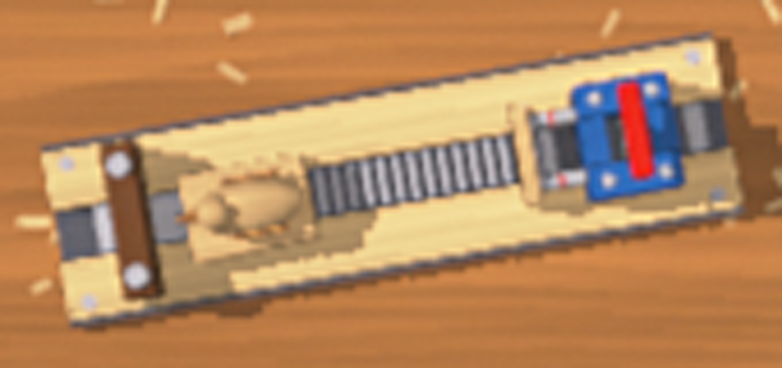

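The crop confirms it: the pale bird's block is on the bed between the stop (left) and the carriage pad, and the green one is off the rail. Next I'll refine the rail axis and go to the handle.

Run:
```python
from h import *
f=np.load("pics/top0.npz");p,d=f['p'],f['d'];C=cloud("top",d);z=C[...,2]
m=np.zeros(d.shape,np.uint8);m[170:250,195:365]=(cv2.medianBlur(z.astype(np.float32),5)>12)[170:250,195:365]
m=cv2.morphologyEx(m,cv2.MORPH_OPEN,np.ones((5,5),np.uint8))
n,l,s,_=cv2.connectedComponentsWithStats(m);k=1+np.argmax(s[1:,4]);print(s)
m=l==k; uv=np.argwhere(m)[:,::-1]
P=rays("top",uv,20)[:,:2].astype(np.float32);r=cv2.minAreaRect(P);print(r)
cc=max(cv2.findContours(m.astype(np.uint8),0,1)[0],key=cv2.contourArea)
B=(l==k)&blue(p);R=red(p)&(l==k)
print("red ray z113",rays("top",np.argwhere(R).mean(0)[::-1],113))
hb=np.argwhere(B|R);print("blue bbox",cv2.minAreaRect(rays("top",hb[:,::-1],66)[:,:2].astype(np.float32)))
ang=r[2] if r[1][1]>r[1][0] else r[2]-90
e=np.array([-np.sin(np.radians(ang)),np.cos(np.radians(ang))]);ex=np.array([e[1],-e[0]]);c=np.array(r[0]);print("ang",ang,e)
# pixel-ray local coords at heights
def loc(mask,h):return (rays("top",np.argwhere(mask)[:,::-1],h)[:,:2]-c)@np.stack([ex,e],1)
hsv=cv2.cvtColor(p,cv2.COLOR_RGB2HSV)
st=m&(z>58)&(np.arange(560)[None]<240);q=loc(st,70);print("stop",q.min(0),q.max(0),np.percentile(q,[5,95],0))
w=np.polyfit(q[:,0],q[:,1],1);print("stop slope",w)
b=m&(z>45)&(z<62)&(np.arange(560)[None]>230)&(np.arange(560)[None]<270);q=loc(b,54);print("blank",np.percentile(q,[3,50,97],0),cv2.minAreaRect(q.astype(np.float32)))
print("handle loc",loc(R,113).mean(0),"block", (np.array(cv2.minAreaRect(rays("top",hb[:,::-1],66)[:,:2].astype(np.float32))[0])-c)@np.stack([ex,e],1))
```

```text
[[     0      0    560    420 229920]
 [   205    178    150     62   5280]]
((575.0372924804688, -3.569793701171875), (118.63034057617188, 439.34869384765625), 9.21440601348877)
red ray z113 [[ 597.61343134 -153.2190099   113.        ]]
blue bbox ((597.1079711914062, -152.08831787109375), (70.51319122314453, 62.44959259033203), 8.964734077453613)
ang 9.21440601348877 [-0.16012938  0.98709603]
stop [-50.11838583 113.7799799 ] [ 49.46390725 177.01834533] [[-44.41492389 121.25343572]
 [ 43.85869294 175.94725736]]
stop slope [2.48171061e-02 1.60270243e+02]
blank [[-31.64251059  53.16173011]
 [-11.583159    93.81931484]
 [ 22.74484249 130.23141747]] ((-4.450298309326172, 91.98853302001953), (55.875606536865234, 79.72113037109375), 2.184687614440918)
handle loc [  -1.66890048 -151.33315823] block [  -1.99629985 -150.13621038]
```

```bash
cat >> h.py <<'E'
A=np.radians(9.21);E_=np.array([-np.sin(A),np.cos(A),0]);X_=np.array([np.cos(A),np.sin(A),0])
R0=np.stack([-X_,E_,[0,0,-1.]],1)
H=np.array([597.6,-153.3,105+6.])   # TCP when gripping (grasp point 6 mm ahead)
def st(tag=""):
    s=sensors.read_state();D=s['eef_pos']-H;f=s['force']
    print(tag,"t%.2f"%s['t'],"loc x%.1f y%.1f z%.1f"%(D@X_,D@E_,D[2]),"F x%.1f y%.1f z%.1f"%(f@X_,f@E_,f[2]),"w%.1f g%.1f"%(s['grip_width'],s['grasp_force']));return s
E
python3 - <<'E'
from h import *
ctrl.move_ptp(H+[0,0,70],R0);ctrl.gripper_to(50,40);ctrl.hold(.2);st("above")
print(ctrl.move_l(H,R0,vel=80,threshold=8));st("down")
ctrl.gripper_to(0,40);ctrl.hold(.2);st("grip")
for z in(3,6,9,11):
    ctrl.move_l(H+[0,0,z],vel=30);ctrl.hold(.15);st("z%d"%z)
p,d=optics.grab_frame("top");cv2.imwrite("pics/g1.png",cv2.resize(p[170:250,280:365,::-1],None,fx=5,fy=5))
p,d=optics.grab_frame("side");cv2.imwrite("pics/g2.png",cv2.resize(p[170:300,220:380,::-1],None,fx=4,fy=4))
E
```

```text
above t3.70 loc x-0.0 y-0.0 z70.0 F x-0.7 y0.0 z0.5 w49.9 g0.0
False
down t4.72 loc x0.5 y-0.3 z0.6 F x0.4 y-0.7 z-0.1 w49.6 g0.0
grip t5.33 loc x0.4 y-0.9 z0.9 F x-1.4 y-3.5 z4.8 w13.4 g41.5
z3 t5.73 loc x0.3 y-0.4 z1.8 F x4.1 y-4.7 z-4.6 w13.1 g40.2
z6 t6.13 loc x0.3 y-0.1 z4.7 F x3.0 y-4.7 z-5.2 w13.6 g40.0
z9 t6.53 loc x0.3 y0.1 z7.6 F x4.3 y-4.1 z-6.0 w13.1 g39.9
z11 t6.93 loc x0.3 y0.1 z9.5 F x4.6 y-4.4 z-7.0 w13.2 g39.9
```

View pics/g2.png

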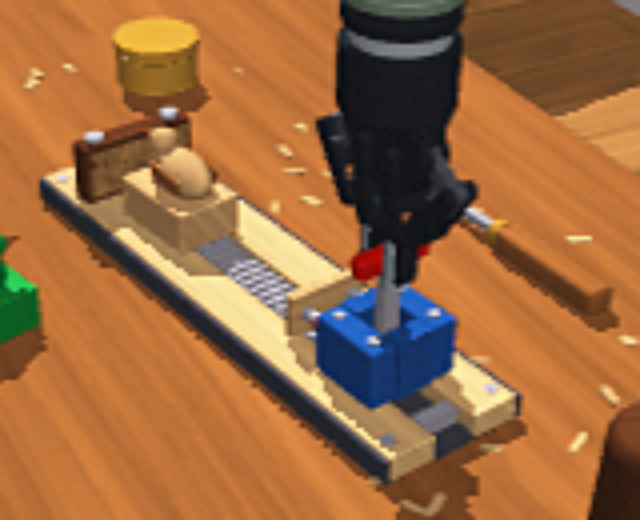

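The side view shows the handle pinched at about (390,262) and lifted, with the stem exposed. The force of -7 N fits a lift of about 9.5 mm. Next I'll slide until just before the bird.

Run:
```python
from h import *
for y in(20,60,100,122):
    ctrl.move_l(H+E_*y+[0,0,12.5],vel=50);ctrl.hold(.1);st(y)
p,d=optics.grab_frame("side");cv2.imwrite("pics/g3.png",cv2.resize(p[170:300,220:380,::-1],None,fx=4,fy=4))
```

```text
20 t7.68 loc x0.3 y21.0 z10.7 F x4.9 y-1.7 z-7.6 w13.3 g39.9
60 t8.73 loc x0.3 y60.5 z10.9 F x5.2 y-2.8 z-7.6 w13.3 g39.9
100 t9.78 loc x0.2 y100.4 z11.0 F x5.1 y-3.7 z-6.9 w13.2 g39.9
122 t10.47 loc x0.2 y122.7 z11.0 F x5.8 y-2.5 z-7.1 w13.3 g39.9
```

View pics/g3.png

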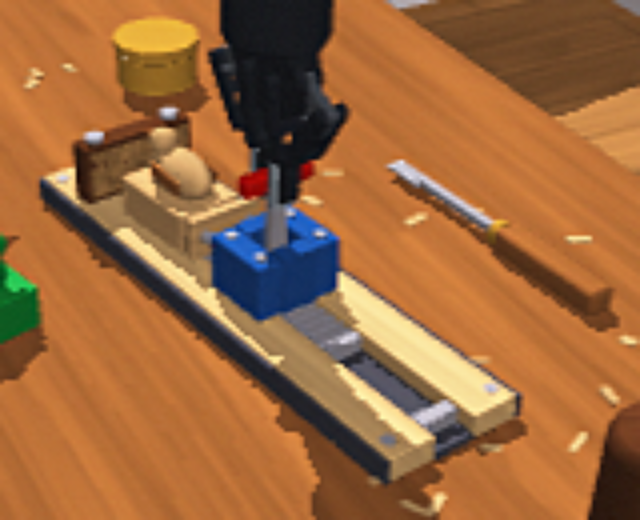

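Everything is on track, with the pad close to the bird's block at about (200,235). Now I'll feel for the stop in small, slow steps.

Run:
```python
from h import *
for y in list(range(126,160,2)):
    ctrl.move_l(H+E_*y+[0,0,12.5],vel=20);s=st(y)
    if s['force']@E_<-11.5: break
p,d=optics.grab_frame("side");cv2.imwrite("pics/g4.png",cv2.resize(p[170:300,220:380,::-1],None,fx=4,fy=4))
```

```text
126 t10.88 loc x0.2 y126.2 z11.1 F x4.6 y-3.4 z-7.0 w13.1 g39.9
128 t11.12 loc x0.2 y128.0 z11.1 F x5.8 y-3.8 z-7.2 w13.4 g39.9
130 t11.38 loc x0.2 y130.0 z11.1 F x5.2 y-4.1 z-7.1 w13.6 g39.9
132 t11.62 loc x0.2 y131.8 z11.1 F x5.6 y-3.7 z-6.6 w13.4 g39.9
134 t11.88 loc x0.2 y133.8 z11.1 F x4.8 y-5.7 z-7.3 w13.3 g39.9
136 t12.12 loc x0.2 y135.7 z11.1 F x5.2 y-5.5 z-6.8 w13.2 g39.9
138 t12.38 loc x0.2 y137.7 z11.1 F x4.9 y-4.6 z-7.2 w12.9 g39.9
140 t12.62 loc x0.2 y139.6 z11.1 F x4.7 y-6.0 z-6.8 w13.3 g39.9
142 t12.88 loc x0.2 y141.6 z11.1 F x4.8 y-4.8 z-7.1 w13.2 g39.9
144 t13.12 loc x0.2 y143.7 z11.1 F x4.2 y-4.4 z-7.3 w13.5 g39.9
146 t13.38 loc x0.2 y145.6 z11.1 F x5.0 y-4.9 z-7.0 w13.0 g39.9
148 t13.62 loc x0.2 y147.6 z11.1 F x5.2 y-4.0 z-7.5 w13.3 g39.9
150 t13.88 loc x0.2 y149.7 z11.1 F x5.4 y-4.1 z-6.4 w13.3 g39.9
152 t14.12 loc x0.2 y151.6 z11.1 F x4.6 y-5.2 z-7.1 w13.5 g39.9
154 t14.38 loc x0.2 y153.6 z11.1 F x4.5 y-4.3 z-6.0 w13.4 g39.9
156 t14.62 loc x0.2 y155.3 z11.2 F x4.7 y-6.0 z-7.3 w13.1 g39.9
158 t14.88 loc x0.2 y157.0 z11.2 F x4.6 y-6.4 z-7.2 w13.5 g39.9
```

View pics/g4.png

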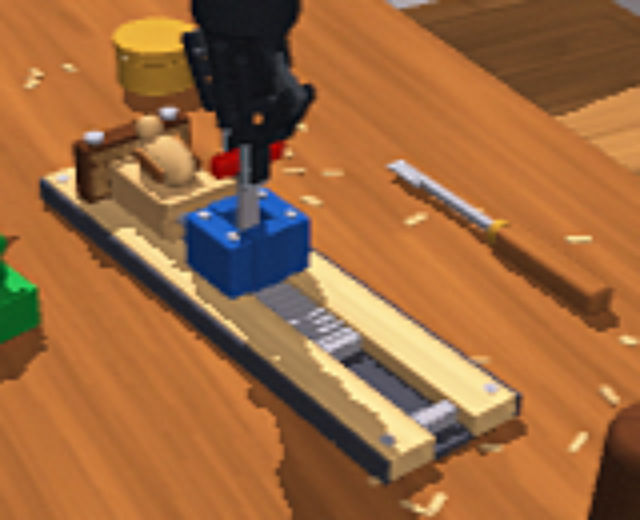

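The bird is now against the stop at about (110,190). The lag has started growing from y≈154, so that's first contact, and it agrees with the vision estimate of 154. I'll go on to half-way (≈169).

Run:
```python
from h import *
def avg(tag):
    F=[];
    for i in range(6): ctrl.hold(.02);F.append(sensors.read_state()['force']@E_)
    D=sensors.read_state()['eef_pos']-H;print(tag,"y%.2f Fy%.2f lag%.2f"%(D@E_,np.mean(F),tag-D@E_))
for y in (160,162,164,166,168,170):
    ctrl.move_l(H+E_*y+[0,0,12.5],vel=20);avg(y)
p,d=optics.grab_frame("top");np.savez("pics/top5.npz",p=p,d=d);cv2.imwrite("pics/g5.png",cv2.resize(p[180:245,200:330,::-1],None,fx=6,fy=6,interpolation=cv2.INTER_CUBIC))
```

```text
160 y158.73 Fy-7.09 lag1.27
162 y160.54 Fy-7.16 lag1.46
164 y162.35 Fy-8.50 lag1.65
166 y164.15 Fy-8.74 lag1.85
168 y165.97 Fy-9.68 lag2.03
170 y167.76 Fy-9.67 lag2.24
```

View pics/g5.png

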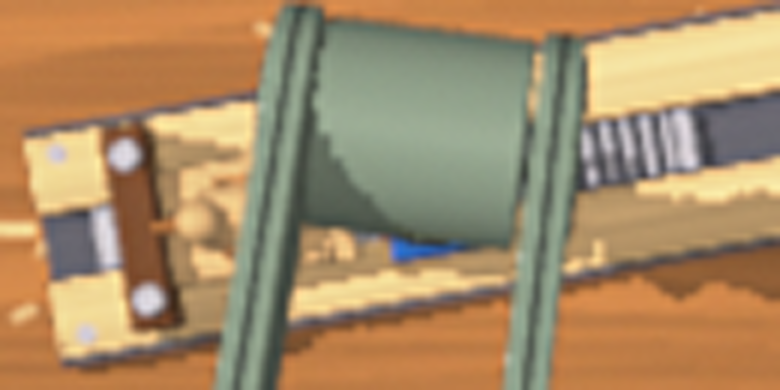

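The force and lag trends and the geometry put the pad compression at about 11–14 mm. The half-way point is therefore near actual y ≈ 170. Next I'll probe for a notch by lowering the bar gently and stopping as soon as the land takes its weight.

```bash
cat >> h.py <<'E'
def probe(y):
    ctrl.move_l(H+E_*y+[0,0,12.5],vel=20)
    for z in (9,8,7,6,5,4,3):
        ctrl.move_l(H+E_*y+[0,0,z],vel=20);ctrl.hold(.06)
        F=[];
        for i in range(3): ctrl.hold(.01);F.append(sensors.read_state()['force'])
        D=sensors.read_state()['eef_pos']-H;f=np.mean(F,0)
        print("cmd y%.1f z%.1f"%(y,z),"act y%.2f z%.2f Fy%.1f Fz%.1f"%(D@E_,D[2],f@E_,f[2]))
        if f[2]>-2: break
    if D[2]>3.8: ctrl.move_l(H+E_*y+[0,0,12.5],vel=40);return False
    return True
E
python3 - <<'E'
from h import *
for y in (171.5,173):
    if probe(y): print("IN");break
E
```

```text
cmd y171.5 z9.0 act y169.01 z8.00 Fy-10.4 Fz-6.1
cmd y171.5 z8.0 act y169.03 z7.06 Fy-10.0 Fz-5.8
cmd y171.5 z7.0 act y169.04 z6.10 Fy-10.7 Fz-5.9
cmd y171.5 z6.0 act y169.00 z5.16 Fy-10.2 Fz-6.3
cmd y171.5 z5.0 act y169.01 z4.20 Fy-10.8 Fz-5.6
cmd y171.5 z4.0 act y169.01 z3.26 Fy-10.5 Fz-5.0
cmd y171.5 z3.0 act y169.01 z2.31 Fy-10.2 Fz-5.0
IN
```

The bar is in a notch: it's below 2 mm with the spring still pulling 5 N. I'll lower it fully, release and check.

Run:
```python
from h import *
for z in (2,1,.4):
    ctrl.move_l(H+E_*171.5+[0,0,z],vel=20);ctrl.hold(.08);s=st(z)
    if s['force'][2]>-1.5: break
ctrl.gripper_to(34);ctrl.hold(.2);st("open")
q=sensors.read_state()['eef_pos']
ctrl.move_l(q+[0,0,90],vel=120);st("up")
ctrl.move_ptp(q+[-120,-150,180],R0);st("away")
p,d=optics.grab_frame("top");np.savez("pics/top6.npz",p=p,d=d)
a=cv2.resize(p[180:245,200:330,::-1],None,fx=6,fy=6,interpolation=cv2.INTER_CUBIC);cv2.imwrite("pics/g6.png",a)
p2,_=optics.grab_frame("side");cv2.imwrite("pics/g7.png",cv2.resize(p2[180:280,215:350,::-1],None,fx=5.5,fy=5.5,interpolation=cv2.INTER_CUBIC))
C=cloud("top",d);c=np.array([575.04,-3.57]);M=np.stack([X_,E_],1)[:2]
R=red(p);R[:170]=0;R[250:]=0
B=(blue(p)|R);B[:170]=0;B[250:]=0
print("handle z",np.median(C[R][:,2]),"loc",((rays("top",np.argwhere(R)[:,::-1],113)[:,:2]-c)@M).mean(0))
L=(C[...,:2]-c)@M;z=C[...,2]
for lo,hi in((-45,-35),(-31,-24),(24,31)):
    k=(L[...,0]>lo)&(L[...,0]<hi)
    print(lo,[(y,int(np.median(z[k&(abs(L[...,1]-y)<1.6)]))) for y in range(-20,175,3) if (k&(abs(L[...,1]-y)<1.6)).any()])
```

```text
2 t20.07 loc x0.2 y169.0 z1.4 F x3.3 y-10.0 z-4.7 w13.3 g40.3
1 t20.40 loc x0.3 y169.0 z1.0 F x2.1 y-10.1 z-0.7 w13.0 g40.8
open t20.93 loc x-0.1 y171.9 z0.9 F x0.6 y0.6 z0.3 w33.8 g0.0
up t21.83 loc x-0.8 y172.1 z90.1 F x-0.3 y0.3 z0.1 w33.8 g0.0
away t22.69 loc x-142.5 y43.6 z180.0 F x0.7 y-0.2 z0.2 w34.0 g0.0
handle z 112.53576507206236 loc [-1.67125407 19.18822761]
-45 [(-20, 19), (-17, 20), (-14, 20), (-11, 16), (-8, 22), (-5, 19), (-2, 21), (1, 23), (4, 25), (7, 20), (10, 22), (13, 22), (16, 20), (19, 20), (22, 21), (25, 21), (28, 22), (31, 17), (34, 17), (37, 19), (40, 22), (43, 24), (46, 25), (49, 20), (52, 19), (55, 21), (58, 22), (61, 23), (64, 20), (67, 20), (70, 20), (73, 23), (76, 21), (79, 19), (82, 19), (85, 19), (88, 25), (91, 20), (94, 23), (97, 18), (100, 22), (103, 20), (106, 23), (109, 25), (112, 16), (115, 19), (118, 20), (121, 20), (124, 22), (127, 24), (130, 20), (133, 22), (136, 21), (139, 21), (142, 21), (145, 19), (148, 16), (151, 17), (154, 24), (157, 64), (160, 72), (163, 75), (166, 74), (169, 73), (172, 70)]
-31 [(-20, 15), (-17, 21), (-14, 16), (-11, 19)
[... 609 characters left out ...]
73), (169, 74), (172, 69)]
24 [(-20, 19), (-17, 18), (-14, 23), (-11, 42), (-8, 68), (-5, 67), (-2, 70), (1, 67), (4, 71), (7, 63), (10, 64), (13, 109), (16, 113), (19, 114), (22, 113), (25, 111), (28, 64), (31, 67), (34, 66), (37, 68), (40, 70), (43, 63), (46, 68), (49, 64), (52, 20), (55, 22), (58, 22), (61, 21), (64, 24), (67, 43), (70, 59), (73, 57), (76, 39), (79, 20), (82, 24), (85, 22), (88, 20), (91, 19), (94, 22), (97, 23), (100, 36), (103, 20), (106, 18), (109, 22), (115, 23), (118, 37), (121, 18), (124, 17), (127, 20), (130, 15), (133, 20), (136, 21), (139, 20), (142, 18), (145, 13), (148, 18), (151, 23), (154, 56), (157, 56), (160, 71), (163, 74), (166, 70), (169, 73), (172, 72)]
```

View pics/g6.png

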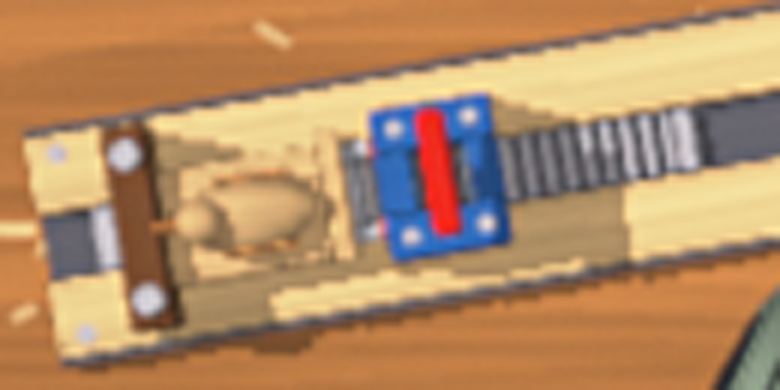

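View pics/g7.png

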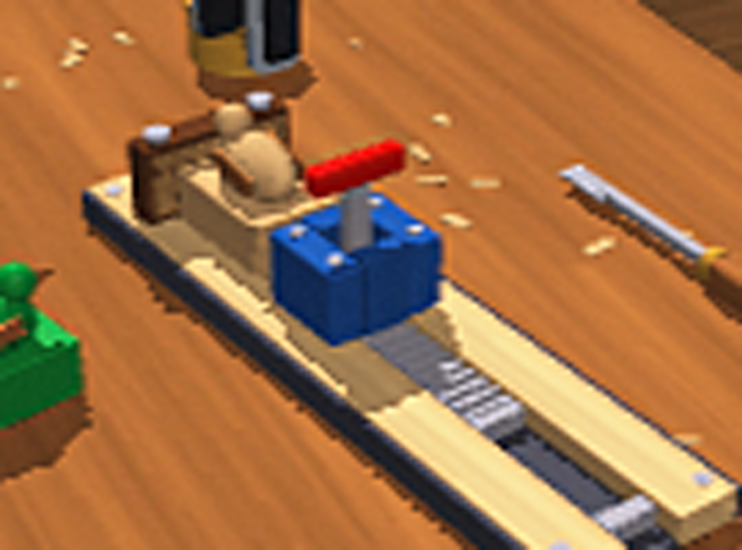

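The carriage is at y≈19 with the handle top at 112.5 mm, so the bar is fully down. The pad face is at about 75 mm against 89 free, so the pad is pressed in by about 14 mm. The block sits against the stop at about (178,230) in the top crop, and the other things are where they were.

```bash
python3 -c "
from plant import ctrl
print(ctrl.finish_job())"
```

```text
the job is handed in; nothing more can be done
None
```

The bird is clamped against the end stop with the pad pressed in about 14 of its 30 mm and the release bar fully down in a notch; the job is handed in, but its verdict wasn't shown.

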